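# Sort the spray cans by feel

### The job

Feel the weight of the red and of the yellow spray can on the bench. A can that weighs more than 380 g in all still has enough in it: stand it upright in an empty box of the blue can rack, one can to a box; a lighter one is spent: stand it upright in the grey waste tray (within 30 g of the limit either place will do). Both may go the same way; leave the white can in the rack, the padlock and the screwdriver where they are.

Things in the scene. Friction and masses are not known exactly. Their poses are not given: they have to be found in the camera images.
- can_red_center (a point): Red spray can standing on the bench, to be sorted: body 54 mm across up to 120 mm above its foot, then a 42 mm wide black cap, 145 mm tall in all. Point: on its axis half-way up, 72.5 mm above the foot; z is its axis. Grip it high, about 105 mm above the foot, over the boxes' walls. Weighs 108 to 648 g, drawn afresh each run, each can by itself; looks do not show it, only the force felt on lifting.
- can_yellow_center (a point): Yellow spray can standing on the bench, to be sorted: body 54 mm across up to 120 mm above its foot, then a 42 mm wide black cap, 145 mm tall in all. Point: on its axis half-way up, 72.5 mm above the foot; z is its axis. Grip it high, about 105 mm above the foot, over the boxes' walls. Weighs 108 to 648 g, drawn afresh each run, each can by itself; looks do not show it, only the force felt on lifting.
- bay_free1_floor (a point): One empty box of the blue can rack: 68 mm square inside, walls 4 mm thick, 41 mm high over the inner floor. Point: centre of its inner floor, 12 mm above the bench; x, y along its sides, y along the row of three boxes (95 mm apart, in any order). Empty at the start.
- bay_free2_floor (a point): The other empty box of the blue can rack: 68 mm square inside, walls 4 mm thick, 41 mm high over the inner floor. Point: centre of its inner floor, 12 mm above the bench; x, y along its sides, y along the row of three boxes (95 mm apart, in any order). Empty at the start.
- bay_taken_floor (a point): The occupied box of the blue can rack: 68 mm square inside, walls 4 mm thick, 41 mm high over the inner floor. Point: centre of its inner floor, 12 mm above the bench; x, y along its sides, y along the row of three boxes (95 mm apart, in any order). The white can always stands in this one.
- tray_floor (a point): Grey plastic waste tray on the bench, open, 112 x 232 mm inside (x, y), walls 4 mm thick and 30 mm high. This point is the centre of its inner floor, 4 mm above the bench; y is its long side. There is room for both cans side by side along y. The rack and the tray change sides from run to run.
- can_stored_center (a point): White spray can with a red cap, standing in one box of the rack, of the same size as the others; this point is half-way up its axis. Leave it alone.
- padlock_center (a point): Brass padlock lying on the bench, 50 x 42 x 22 mm body with a steel shackle, 81 mm long in all; this point is the centre of its body. Leave it alone.
- driver_center (a point): Screwdriver with an orange handle lying at the right of the bench, 200 mm long, 26 mm high, roughly pointing away from the robot; this point is on the bench under its middle. Leave it alone.

How it is judged:
At the end, for the whole second after the job is handed in: Each of the red and yellow cans stands upright (within 0.1 rad) and at rest on the floor of its place: a can of 410 g or more in one of the two empty rack boxes (axis within 14 mm of the box's centre), one of 350 g or less in the tray (axis inside its walls); one between 350 and 410 g in either (angle between each of can_red_center, can_yellow_center's own z axis and vertical below 0.1 rad and linear speed of each of can_red, can_yellow below 0.02 m/s and ((horizontal distance between can_red_center and bay_free1_floor below 0.014 m and z of can_red_center in the frame of bay_free1_floor below 0.078 m and contact force between can_red and bay_free1 above 3.43 N) or (horizontal distance between can_red_center and bay_free2_floor below 0.014 m and z of can_red_center in the frame of bay_free2_floor below 0.078 m and contact force between can_red and bay_free2 above 3.43 N) or (x of can_red_center in the frame of tray_floor between -0.06 and 0.06 m and y of can_red_center in the frame of tray_floor between -0.12 and 0.12 m and z of can_red_center in the frame of tray_floor below 0.078 m and contact force between can_red and tray between 0.5 and 4.02 N)) and ((horizontal distance between can_yellow_center and bay_free1_floor below 0.014 m and z of can_yellow_center in the frame of bay_free1_floor below 0.078 m and contact force between can_yellow and bay_free1 above 3.43 N) or (horizontal distance between can_yellow_center and bay_free2_floor below 0.014 m and z of can_yellow_center in the frame of bay_free2_floor below 0.078 m and contact force between can_yellow and bay_free2 above 3.43 N) or (x of can_yellow_center in the frame of tray_floor between -0.06 and 0.06 m and y of can_yellow_center in the frame of tray_floor between -0.12 and 0.12 m and z of can_yellow_center in the frame of tray_floor below 0.078 m and contact force between can_yellow and tray between 0.5 and 4.02 N))); the robot touches nothing.
It fails at once if the white can in the rack is moved by more than 20 mm (distance of can_stored_center from where it was at the start of the episode above 0.02 m).
It fails at once if the padlock is moved by more than 20 mm (distance of padlock_center from where it was at the start of the episode above 0.02 m).
It fails at once if the screwdriver is moved by more than 20 mm (distance of driver_center from where it was at the start of the episode above 0.02 m).
It also fails if it takes over 64 s, if anything falls off the work surface, if the arm or the gripper's body presses on something with over 40 N, if the wrist force passes 120 N, or if a joint passes its speed limit or range.

### The arm

A 7-joint arm with a two-finger parallel gripper is mounted at the origin on the work surface. World frame = base frame: x ahead of the robot, y to its left, z up, the work surface at z = 0. Lengths are in m, angles in rad, forces in N, time in s.
With the tool pointing down it reaches from about 0.425 to 0.925 m from the base axis. Payload 6.8 kg.
Tool frame: the origin (TCP) lies between the finger pads; the fingertips stand 11 mm ahead of it and the grasp point (between the pads) lies 8 mm behind it; z points along the fingers, y is the line along which they close (so a half turn about z gives the same grasp; the last joint's range is limited). The gripper opens to 85 mm and grips with 20 to 120 N. Pads are 22 mm wide; open, the fingers measure 114 mm over their backs; the gripper's body (76 mm by 85 mm) begins 54 mm behind the grasp point. The pads swing forward as they close: fully open they stand 13 mm farther back than shut.
Start: joints at [-1.213, 0.477, 0.022, 1.555, -0.011, 1.109, -0.083], TCP at [0.303, 0.603, 0.221] pointing down, gripper open.
Joint ranges: [-2.96, 2.96], [-0.34, 2.1], [-1.41, 1.46], [0.24, 2.44], [-1.37, 4.51], [0.17, 1.92], [-2.96, 2.96]. Speed limits (rad/s): [2.39, 2.39, 3.14, 3.14, 3.14, 3.14, 3.14].

### API

Orientations are given as a rotation vector (axis times angle).
In Python, from bench import r gives the robot as it stands.
- The arm moves only by the tool send_rows, never from a script. Its argument "deltas" is a list of rows, each an object of numbers: "dx", "dy", "dz": the shift along the world's x, y, z in mm; "rx", "ry", "rz": the turn, a rotation vector about the world's x, y, z in degrees. A call has 1 to 5 rows; each row is the pose to reach, as a shift and turn from the pose commanded when the call began; what a row does not reach only later rows make up. A row lasts 1/12 s, in which the tool goes at most 41.7 mm and 7.16 degrees, less where a joint would pass 70% of its speed; a pose out of reach is approached as far as the arm can. A call with a gripper value outside its range is refused whole. "jaw" is the finger opening in mm, from 0 to 85.4, set as the call begins (left out, the last holds). The fingers move at their own pace and stop on an object; "newtons" is the grip in N (left out, the last holds). Time passes only in rows, so rows that repeat a pose let the fingers close. It gives the time, the measured TCP pose, the force, the opening and the grip force at its end, in the units of the state.
- r.get_obs(): the state, without advancing time (a new reading comes with each control period).
- r.grab_frame(name): name is "scene" or "top" or "wrist"; returns a dict with "frame" (400x640x3 uint8, blue, green, red), "z_map" (400x640 float32, m along the optical axis (not along the pixel's ray), 0 where there is no reading), "vertical_fov" (degrees; the focal length in pixels is half the picture's height over the tangent of half this angle, whatever the lens; pixels are square), "cx", "cy" (the principal point, pixels), "xyz" and "orientation" of the camera in the world. Camera axes: x right, y down, z forward; pixel columns grow to the right and rows downward; lengths in m; the calibration is good to about 2 mm. A picture is of the moment at which its call begins.
- r.hand_in(): hands the job in; it is judged then, once.
The state is a dict: "clock": time; "joints": joint angles; "qvel": joint speeds; "tau": joint torques, N m; "tcp_pos": TCP position; "orientation": TCP orientation; "contact_force": force on the tool from outside, world axes, zero at the start; "moment": the same for the moment, N m; "grip_width": finger opening in m; "gripper_force": force on a finger pad.
Only numpy, scipy, OpenCV 4.12 (cv2) and the standard library are available. Lean on these libraries where they do the work, as an engineer would, in place of code of your own. Each camera call takes 0.05 s, during which the arm holds its last target. There are 200 camera calls.

## Working session

There is one attempt and no reset: what is moved stays moved. The work goes in short steps, Python scripts to look and compute and a tool call to move; the robot and the scene stay as the last step left them, time stands still between calls to the robot, and variables do not carry over. Pictures are saved under pics/ and viewed, at most 10 in all, crops included, and the job is handed in when it is done.

Besides the shell and the picture viewer there is one more tool, called after ">>>" as a command line: name --argument value ..., lists and objects as JSON in quotes. send_rows: Moves the arm, as the interface text tells. Its arguments: {"type":"object","properties":{"deltas":{"type":"array","items":{"type":"object","properties":{"dx":{"type":"number"},"dy":{"type":"number"},"dz":{"type":"number"},"rx":{"type":"number"},"ry":{"type":"number"},"rz":{"type":"number"}}}},"jaw":{"type":"number"},"newtons":{"type":"number"}},"required":["deltas"]}

```bash
mkdir -p pics; ls; python3 - <<'E'
from bench import r
import cv2,numpy as np
o=r.get_obs();print({k:np.round(v,3) for k,v in o.items()})
for n in("scene","top"):
    f=r.grab_frame(n);cv2.imwrite(f"pics/{n}0.png",f["frame"]);np.save(f"pics/{n}0.npy",f,allow_pickle=True)
    print(n,f["vertical_fov"],f["cx"],f["cy"],f["xyz"],f["orientation"],(f["z_map"]>0).mean())
E
```

```text
pics
{'clock': np.float64(0.0), 'joints': array([-1.213,  0.478,  0.022,  1.556, -0.012,  1.109, -0.083]), 'qvel': array([ 0.001, -0.001,  0.   , -0.001,  0.001,  0.002, -0.002]), 'tau': array([ 0.0000e+00, -5.9647e+01,  1.6080e+00, -2.8120e+01,  1.3000e-02,
        1.0000e-02,  0.0000e+00]), 'tcp_pos': array([0.303, 0.603, 0.22 ]), 'orientation': array([-7.250e-01, -3.056e+00,  3.000e-03]), 'contact_force': array([-0.602,  0.731, -0.583]), 'moment': array([ 0.039,  0.033, -0.012]), 'gripper_force': np.float64(0.0), 'grip_width': np.float64(0.085)}
scene 54.94884165408023 311.9158094669159 197.9757476669622 [ 1.00231373 -0.40473806  0.94203864] [-2.30892034 -1.16641822  0.35702712] 0.99596875
top 50.49754100277966 319.5611182249922 203.7643675334868 [ 0.30545843 -0.03914619  1.17754131] [-2.10188208  2.12231219 -0.22959749] 0.9962734375
```

View pics/scene0.png

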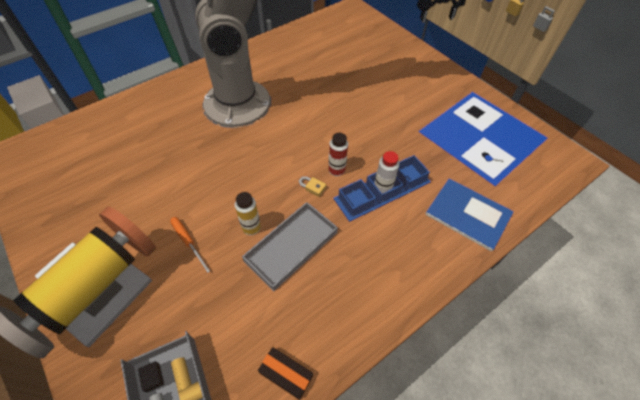

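View pics/top0.png

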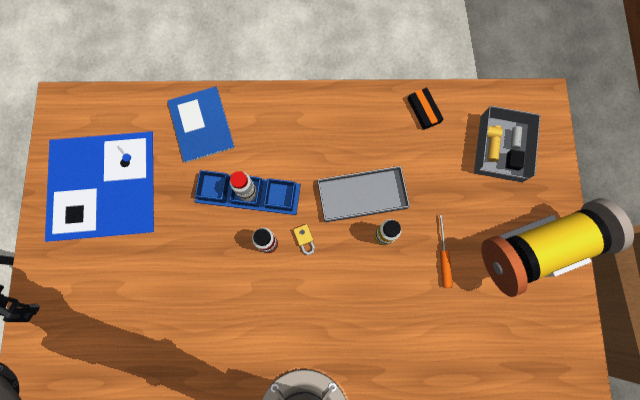

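The top view shows the red can's cap at about (263,238), the yellow can's cap at (390,230), the rack at (247,192) with the white can in its middle box, and the tray at (363,193). The padlock is at (304,238) and the driver at (444,250).

```bash
cat > h.py <<'E'
import numpy as np,cv2
from scipy.spatial.transform import Rotation as R
def cloud(f):
    h,w=f["z_map"].shape;fl=h/2/np.tan(np.radians(f["vertical_fov"]/2))
    u,v=np.meshgrid(np.arange(w),np.arange(h));z=f["z_map"]
    c=np.stack([(u-f["cx"])/fl*z,(v-f["cy"])/fl*z,z],-1)
    return c@R.from_rotvec(f["orientation"]).as_matrix().T+np.array(f["xyz"])
def circ(p,rad):
    from scipy.optimize import least_squares
    return least_squares(lambda c:np.hypot(*(p-c).T)-rad,p.mean(0)).x
def rect(p):
    (c,s,a)=cv2.minAreaRect((p*1000).astype(np.float32));return np.round(c,1),np.round(s,1),round(a,1)
E
python3 - <<'E'
from h import *
for n in("top","scene"):
    f=np.load(f"pics/{n}0.npy",allow_pickle=True).item();P=cloud(f);Z=P[...,2]
    hsv=cv2.cvtColor(f["frame"],cv2.COLOR_BGR2HSV)
    ws=P[...,0];reg=(ws>.35)&(ws<.85)&(abs(P[...,1])<.45)
    lab=cv2.connectedComponentsWithStats(((Z>.125)&reg).astype(np.uint8))
    for i in range(1,lab[0]):
        if lab[2][i,4]<60: continue
        p=P[lab[1]==i];t=p[p[:,2]>np.median(p[:,2])-.004]
        m=lab[1]==i
        top=p[p[:,2]>.138]
        if len(top)<20: continue
        print(n,"can",lab[3][i].round(),len(p),"zmax",p[:,2].max().round(3),"topc",rect(top[:,:2]),top.mean(0).round(4))
    blue=(hsv[...,0]>100)&(hsv[...,0]<125)&(hsv[...,1]>120)&reg
    for nm,m in(("rack",blue&(Z>.045)&(Z<.062)),("rackall",blue&(Z>.006)&(Z<.062)),("tray",(hsv[...,1]<60)&(Z>.022)&(Z<.04)&reg),("trayfl",(hsv[...,1]<70)&(Z>-.002)&(Z<.01)&reg)):
        m=m.astype(np.uint8); l=cv2.connectedComponentsWithStats(cv2.dilate(m,np.ones((3,3))));
        i=1+np.argmax(l[2][1:,4]); mm=(l[1]==i)&(m>0); print(n,nm,l[3][i].round(),mm.sum(),rect(P[mm][:,:2]))
    m=(Z>.01)&(Z<.04)&reg&(hsv[...,0]>8)&(hsv[...,0]<32)&(hsv[...,1]>100)
    l=cv2.connectedComponentsWithStats(m.astype(np.uint8))
    for i in range(1,l[0]):
        if l[2][i,4]>40: print(n,"small",l[3][i].round(),rect(P[l[1]==i][:,:2]))
E
```

```text
top can [240. 181.] 358 zmax 0.162 topc (array([590.5, 155.9]), array([40.3, 43.9]), 11.5) [0.5889 0.1556 0.1551]
top can [391. 228.] 263 zmax 0.15 topc (array([ 464.9, -222.5]), array([39.6, 39.7]), 43.5) [ 0.4647 -0.2228  0.1449]
top can [262. 237.] 275 zmax 0.151 topc (array([447.9,  98.8]), array([39.9, 39.9]), 88.0) [0.447  0.0979 0.1452]
top rack [211. 185.] 186 (array([604.1, 251.6]), array([76.8, 75.2]), 82.2)
top rackall [248. 193.] 2611 (array([589.9, 157.5]), array([287.6,  88.7]), 82.2)
top tray [363. 193.] 423 (array([ 582.8, -167.6]), array([120.6, 240.3]), 9.0)
top trayfl [362. 195.] 3041 (array([ 581.9, -168.8]), array([117.6, 231.9]), 9.1)
top small [430. 113.] (array([ 821.6, -368.6]), array([68.9, 29. ]), 23.0)
top small [303. 235.] (array([4.675e+02, 3.000e-01]), array([52.2, 41.7]), 21.4)
top small [445. 263.] (array([ 386.7, -386.5]), array([71.3, 26.7]), 2.2)
scene can [338. 139.] 199 zmax 0.149 topc (array([446.5,  98.8]), array([39.7, 38.4]), 5.2) [0.4477 0.0973 0.1452]
scene can [389. 161.] 329 zmax 0.161 topc (array([590.3, 157.3]), array([41.4, 40.8]), 25.6) [0.5926 0.1538 0.1539]
scene can [244. 200.] 261 zmax 0.15 topc (array([ 465.1, -222.1]), array([40.2, 40.1]), 7.9) [ 0.4658 -0.2223  0.1446]
scene rack [359. 198.] 122 (array([584.9,  63.7]), array([76.5, 64.4]), 80.3)
scene rackall [459. 207.] 1596 (array([788.7, 298.3]), array([169. , 143.8]), 17.0)
scene tray [290. 245.] 491 (array([ 582.7, -166.3]), array([119.4, 239.2]), 9.0)
scene trayfl [289. 247.] 3038 (array([ 582.9, -166.7]), array([119.7, 237.8]), 9.0)
scene small [315. 185.] (array([467.2,   0.9]), array([50.9, 43.8]), 21.6)
scene small [183. 234.] (array([ 386.7, -385.4]), array([73.3, 25.6]), 1.9)
scene small [251. 229.] (array([ 478.5, -228.9]), array([52.5, 21.7]), 64.0)
scene small [277. 365.] (array([ 824.4, -364. ]), array([79.6, 60.4]), 22.5)
```

>>> send_rows --deltas '[{"dx": 9, "dy": -32, "rz": -4.5}, {"dx": 18, "dy": -66, "rz": -9}, {"dx": 28, "dy": -100, "rz": -14}, {"dx": 38, "dy": -134, "rz": -19}, {"dx": 48, "dy": -168, "rz": -23.7}]' --jaw 85

```text
$.deltas[0]: bad value
```

>>> send_rows --deltas '[{"dx": 9, "dy": -33, "rz": -4.7}, {"dx": 19, "dy": -67, "rz": -9.4}, {"dx": 29, "dy": -101, "rz": -14}, {"dx": 38, "dy": -134, "rz": -19}, {"dx": 48, "dy": -168, "rz": -23.7}]'

```text
$.deltas[0]: bad value
```

>>> send_rows --deltas '[{"dx": 10, "dy": -36, "rz": -5}, {"dx": 20, "dy": -72, "rz": -10}, {"dx": 30, "dy": -108, "rz": -15}, {"dx": 40, "dy": -140, "rz": -20}, {"dx": 48, "dy": -168, "rz": -23.7}]'

```text
$.deltas[0]: bad value
```

```bash
cat >> h.py <<'E'
def pose(o):
    y=R.from_rotvec(o["orientation"]).as_matrix(); return np.round(o["tcp_pos"],4),"yaw",round(np.degrees(np.arctan2(y[1,1],y[0,1])),2),"zax",y[:,2].round(3)
def feel(r,n):
    a=[]
    for _ in range(n): r.grab_frame("wrist");o=r.get_obs();a.append(np.r_[o["contact_force"],o["tau"][[1,3]]])
    a=np.array(a);return a.mean(0).round(3),a.std(0).round(3)
E
python3 - <<'E'
from h import *
from bench import r
f=r.grab_frame("wrist");cv2.imwrite("pics/w1.png",f["frame"])
o=r.get_obs();print(o["clock"],pose(o),o["joints"].round(2))
P=cloud(f);t=P[(P[...,2]>.14)&(P[...,2]<.15)];print(rect(t[:,:2]),t.mean(0))
E
```

```text
0.15 (array([0.303 , 0.6027, 0.2201]), 'yaw', np.float64(63.31), 'zax', array([-0.001, -0.001, -1.   ])) [-1.21  0.48  0.02  1.56 -0.01  1.11 -0.08]
(array([0., 0.]), array([0., 0.]), 0.0) [nan nan nan]<stdin>:5: RuntimeWarning: Mean of empty slice.
  ret = um.true_divide(
```

View pics/w1.png

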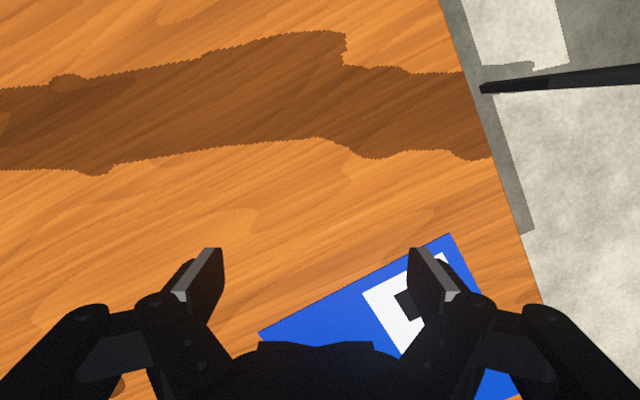

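The wrist view shows only bare bench and the blue mat between the open fingers, because all three moves were refused. The rows probably need all six fields.

>>> send_rows --deltas '[{"dx": 9, "dy": -32, "dz": 0, "rx": 0, "ry": 0, "rz": -4.5}, {"dx": 18, "dy": -66, "dz": 0, "rx": 0, "ry": 0, "rz": -9}, {"dx": 28, "dy": -100, "dz": 0, "rx": 0, "ry": 0, "rz": -14}, {"dx": 38, "dy": -134, "dz": 0, "rx": 0, "ry": 0, "rz": -19}, {"dx": 48, "dy": -168, "dz": 0, "rx": 0, "ry": 0, "rz": -24}]' --jaw 85

```text
clock: 0.57
tcp_pos: [0.3513, 0.4333, 0.2206]
orientation: [-1.351, -2.836, 0.001]
contact_force: [0.3, 0.8, 0.3]
grip_width: 0.0851
gripper_force: 0.0
```

>>> send_rows --deltas '[{"dx": 9, "dy": -33, "dz": 0, "rx": 0, "ry": 0, "rz": -4.7}, {"dx": 19, "dy": -67, "dz": 0, "rx": 0, "ry": 0, "rz": -9.4}, {"dx": 29, "dy": -101, "dz": 0, "rx": 0, "ry": 0, "rz": -14}, {"dx": 38, "dy": -134, "dz": 0, "rx": 0, "ry": 0, "rz": -19}, {"dx": 48, "dy": -168, "dz": 0, "rx": 0, "ry": 0, "rz": -23.5}]'

```text
clock: 0.98
tcp_pos: [0.3991, 0.2654, 0.2208]
orientation: [-1.9, -2.502, 0.0]
contact_force: [1.3, -0.2, -0.1]
grip_width: 0.0851
gripper_force: 0.0
```

>>> send_rows --deltas '[{"dx": 10, "dy": -36, "dz": 0, "rx": 0, "ry": 0, "rz": -5}, {"dx": 20, "dy": -72, "dz": 0, "rx": 0, "ry": 0, "rz": -10}, {"dx": 30, "dy": -108, "dz": 0, "rx": 0, "ry": 0, "rz": -15}, {"dx": 40, "dy": -140, "dz": 0, "rx": 0, "ry": 0, "rz": -20}, {"dx": 48, "dy": -168, "dz": 0, "rx": 0, "ry": 0, "rz": -23.5}]'

```text
clock: 1.4
tcp_pos: [0.4473, 0.0965, 0.221]
orientation: [2.372, 2.06, 0.0]
contact_force: [0.1, -0.2, -0.3]
grip_width: 0.0848
gripper_force: 0.0
```

```bash
python3 - <<'E'
from h import *
from bench import r
f=r.grab_frame("wrist")
o=r.get_obs();print(o["clock"],pose(o),o["joints"].round(2))
P=cloud(f);t=P[(P[...,2]>.14)&(P[...,2]<.15)];print(len(t),rect(t[:,:2]),t.mean(0))
print(feel(r,12))
E
```

```text
1.45 (array([0.4486, 0.0911, 0.2212]), 'yaw', np.float64(-8.54), 'zax', array([ 0.001, -0.002, -1.   ])) [-0.77  0.11  0.47  2.08 -0.06  0.97 -0.42]
2572 (array([510.1, 123.8]), array([179.3,  41.4]), 22.3) [0.46607373 0.10779489 0.14512705]
(array([-2.0000e-02,  2.9700e-01,  1.2600e-01, -2.9375e+01, -2.5771e+01]), array([0.473, 0.467, 0.422, 0.207, 0.064]))
```

```bash
cat >> h.py <<'E'
def capsin(f):
    P=cloud(f);m=((P[...,2]>.138)&(P[...,2]<.152)).astype(np.uint8)
    l=cv2.connectedComponentsWithStats(m)
    for i in range(1,l[0]):
        if l[2][i,4]>150: p=P[l[1]==i][:,:2];print("cap",l[3][i].round(),len(p),rect(p),cv2.minEnclosingCircle((p*1000).astype(np.float32)))
E
python3 - <<'E'
from h import *
from bench import r
f=r.grab_frame("wrist");capsin(f);print(pose(r.get_obs()))
E
```

```text
cap [483.  98.] 628 (array([578.6, 157.6]), array([43.7, 23.6]), 83.8) ((588.064697265625, 156.5359649658203), 21.95355987548828)
cap [316. 201.] 2178 (array([446.3,  97.8]), array([40.6, 40.9]), 54.5) ((446.26239013671875, 97.53455352783203), 20.914066314697266)
(array([0.4471, 0.0995, 0.2209]), 'yaw', np.float64(-7.64), 'zax', array([ 0., -0., -1.]))
```

>>> send_rows --deltas '[{"dx": 0, "dy": -1, "dz": -30, "rx": 0, "ry": 0, "rz": 0}, {"dx": 0, "dy": -1.5, "dz": -65, "rx": 0, "ry": 0, "rz": 0}, {"dx": 0, "dy": -1.5, "dz": -95, "rx": 0, "ry": 0, "rz": 0}, {"dx": 0, "dy": -1.5, "dz": -115, "rx": 0, "ry": 0, "rz": 0}, {"dx": 0, "dy": -1.5, "dz": -126, "rx": 0, "ry": 0, "rz": 0}]'

```text
clock: 2.52
tcp_pos: [0.4456, 0.0972, 0.0925]
orientation: [-2.364, -2.067, 0.006]
contact_force: [-0.5, 0.1, -0.0]
grip_width: 0.0851
gripper_force: 0.0
```

>>> send_rows --deltas '[{"dx": 0, "dy": 0, "dz": 0, "rx": 0, "ry": 0, "rz": 0}, {"dx": 0, "dy": 0, "dz": 0, "rx": 0, "ry": 0, "rz": 0}, {"dx": 0, "dy": 0, "dz": 0, "rx": 0, "ry": 0, "rz": 0}, {"dx": 0, "dy": 0, "dz": 0, "rx": 0, "ry": 0, "rz": 0}, {"dx": 0, "dy": 0, "dz": 0, "rx": 0, "ry": 0, "rz": 0}]' --jaw 40 --newtons 40

```text
clock: 2.93
tcp_pos: [0.448, 0.098, 0.096]
orientation: [2.365, 2.067, 0.004]
contact_force: [-0.9, 0.9, 2.6]
grip_width: 0.0521
gripper_force: 42.4
```

>>> send_rows --deltas '[{"dx": 0, "dy": 0, "dz": 0, "rx": 0, "ry": 0, "rz": 0}, {"dx": 0, "dy": 0, "dz": 0, "rx": 0, "ry": 0, "rz": 0}, {"dx": 0, "dy": 0, "dz": 0, "rx": 0, "ry": 0, "rz": 0}]'

```text
clock: 3.18
tcp_pos: [0.448, 0.0981, 0.0959]
orientation: [2.365, 2.068, 0.003]
contact_force: [-1.5, -0.3, 7.2]
grip_width: 0.0524
gripper_force: 42.8
```

>>> send_rows --deltas '[{"dx": 0, "dy": 0, "dz": 10, "rx": 0, "ry": 0, "rz": 0}, {"dx": 0, "dy": 0, "dz": 35, "rx": 0, "ry": 0, "rz": 0}, {"dx": 0, "dy": 0, "dz": 70, "rx": 0, "ry": 0, "rz": 0}, {"dx": 0, "dy": 0, "dz": 105, "rx": 0, "ry": 0, "rz": 0}, {"dx": 0, "dy": 0, "dz": 126, "rx": 0, "ry": 0, "rz": 0}]'

```text
clock: 3.6
tcp_pos: [0.4482, 0.0974, 0.2247]
orientation: [2.365, 2.066, 0.006]
contact_force: [1.4, 0.8, -1.3]
grip_width: 0.0525
gripper_force: 42.6
```

```bash
python3 - <<'E'
from h import *
from bench import r
feel(r,6);o=r.get_obs();print(pose(o),o["grip_width"],o["gripper_force"])
print(feel(r,20))
f=r.grab_frame("scene");cv2.imwrite("pics/s2.png",f["frame"][80:300,180:480]);print(r.get_obs()["clock"])
E
```

```text
(array([0.4461, 0.0972, 0.2198]), 'yaw', np.float64(-7.68), 'zax', array([-0.002, -0.001, -1.   ])) 0.05229048251059385 42.59303390979767
(array([ 4.9000e-02,  1.0000e-02, -1.4710e+00, -2.9587e+01, -2.6414e+01]), array([0.532, 0.595, 0.469, 0.199, 0.068]))
4.95
```

View pics/s2.png

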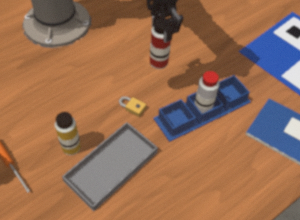

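The crop shows the red can hanging upright in the gripper at (160,47), with everything else unmoved. It felt about 1.6 N (roughly 160 g), so it is spent and goes in the tray.

>>> send_rows --deltas '[{"dx": 12, "dy": -20, "dz": 0, "rx": 0, "ry": 0, "rz": 0}, {"dx": 30, "dy": -50, "dz": 0, "rx": 0, "ry": 0, "rz": 0}, {"dx": 48, "dy": -80, "dz": 0, "rx": 0, "ry": 0, "rz": 0}, {"dx": 66, "dy": -110, "dz": 0, "rx": 0, "ry": 0, "rz": 0}, {"dx": 84, "dy": -140, "dz": 0, "rx": 0, "ry": 0, "rz": 0}]'

```text
clock: 5.37
tcp_pos: [0.5319, -0.0436, 0.221]
orientation: [2.364, 2.068, 0.001]
contact_force: [0.5, 0.7, -1.4]
grip_width: 0.0522
gripper_force: 42.5
```

>>> send_rows --deltas '[{"dx": 18, "dy": -30, "dz": 0, "rx": 0, "ry": 0, "rz": 0}, {"dx": 33, "dy": -55, "dz": 0, "rx": 0, "ry": 0, "rz": 0}, {"dx": 43, "dy": -71, "dz": 0, "rx": 0, "ry": 0, "rz": 0}, {"dx": 43, "dy": -71, "dz": 0, "rx": 0, "ry": 0, "rz": 0}, {"dx": 43, "dy": -71, "dz": 0, "rx": 0, "ry": 0, "rz": 0}]'

```text
clock: 5.78
tcp_pos: [0.5741, -0.1145, 0.2206]
orientation: [2.368, 2.065, -0.001]
contact_force: [-0.5, 0.8, -1.6]
grip_width: 0.0522
gripper_force: 42.5
```

>>> send_rows --deltas '[{"dx": 0, "dy": 0, "dz": -30, "rx": 0, "ry": 0, "rz": 0}, {"dx": 0, "dy": 0, "dz": -60, "rx": 0, "ry": 0, "rz": 0}, {"dx": 0, "dy": 0, "dz": -85, "rx": 0, "ry": 0, "rz": 0}, {"dx": 0, "dy": 0, "dz": -102, "rx": 0, "ry": 0, "rz": 0}, {"dx": 0, "dy": 0, "dz": -112, "rx": 0, "ry": 0, "rz": 0}]'

```text
clock: 6.2
tcp_pos: [0.5724, -0.1111, 0.1066]
orientation: [-2.36, -2.068, 0.003]
contact_force: [0.3, 0.4, -1.3]
grip_width: 0.052
gripper_force: 42.6
```

>>> send_rows --deltas '[{"dx": 0, "dy": 0, "dz": -3, "rx": 0, "ry": 0, "rz": 0}, {"dx": 0, "dy": 0, "dz": -6, "rx": 0, "ry": 0, "rz": 0}, {"dx": 0, "dy": 0, "dz": -8, "rx": 0, "ry": 0, "rz": 0}, {"dx": 0, "dy": 0, "dz": -10, "rx": 0, "ry": 0, "rz": 0}, {"dx": 0, "dy": 0, "dz": -10, "rx": 0, "ry": 0, "rz": 0}]'

```text
clock: 6.62
tcp_pos: [0.575, -0.1135, 0.1001]
orientation: [2.364, 2.067, 0.003]
contact_force: [0.0, 0.3, 0.9]
grip_width: 0.0521
gripper_force: 42.7
```

>>> send_rows --deltas '[{"dx": 0, "dy": 0, "dz": 0, "rx": 0, "ry": 0, "rz": 0}, {"dx": 0, "dy": 0, "dz": 0, "rx": 0, "ry": 0, "rz": 0}, {"dx": 0, "dy": 0, "dz": 0, "rx": 0, "ry": 0, "rz": 0}, {"dx": 0, "dy": 0, "dz": 0, "rx": 0, "ry": 0, "rz": 0}, {"dx": 0, "dy": 0, "dz": 5, "rx": 0, "ry": 0, "rz": 0}]' --jaw 85

```text
clock: 7.03
tcp_pos: [0.5736, -0.1132, 0.1034]
orientation: [-2.365, -2.067, 0.001]
contact_force: [-0.4, 0.9, 0.1]
grip_width: 0.0852
gripper_force: 0.0
```

>>> send_rows --deltas '[{"dx": 0, "dy": 0, "dz": 20, "rx": 0, "ry": 0, "rz": 0}, {"dx": 0, "dy": 0, "dz": 50, "rx": 0, "ry": 0, "rz": 0}, {"dx": 0, "dy": 0, "dz": 80, "rx": 0, "ry": 0, "rz": 0}, {"dx": 0, "dy": 0, "dz": 105, "rx": 0, "ry": 0, "rz": 0}, {"dx": 0, "dy": 0, "dz": 116, "rx": 0, "ry": 0, "rz": 0}]'

```text
clock: 7.45
tcp_pos: [0.5758, -0.1141, 0.2238]
orientation: [2.363, 2.064, 0.006]
contact_force: [0.5, 0.4, -0.7]
grip_width: 0.0849
gripper_force: 0.0
```

>>> send_rows --deltas '[{"dx": -20, "dy": -20, "dz": 0, "rx": 0, "ry": 0, "rz": 0}, {"dx": -45, "dy": -45, "dz": 0, "rx": 0, "ry": 0, "rz": 0}, {"dx": -70, "dy": -70, "dz": 0, "rx": 0, "ry": 0, "rz": 0}, {"dx": -95, "dy": -95, "dz": 0, "rx": 0, "ry": 0, "rz": 0}, {"dx": -109, "dy": -109, "dz": 0, "rx": 0, "ry": 0, "rz": 0}]'

```text
clock: 7.87
tcp_pos: [0.4616, -0.2253, 0.2197]
orientation: [-2.369, -2.062, 0.002]
contact_force: [0.1, -0.8, -0.2]
grip_width: 0.0851
gripper_force: 0.0
```

```bash
python3 - <<'E'
from h import *
from bench import r
feel(r,6);f=r.grab_frame("wrist");capsin(f);o=r.get_obs();print(o["clock"],pose(o))
print(feel(r,20))
f=r.grab_frame("scene");cv2.imwrite("pics/s3.png",f["frame"][80:300,180:480])
E
```

```text
cap [456.  28.] 3482 (array([ 572.5, -117.1]), array([35. , 41.3]), 82.5) ((572.9769897460938, -113.65477752685547), 21.036130905151367)
cap [315. 203.] 2187 (array([ 464.7, -223.8]), array([40.7, 40.6]), 83.8) ((464.68450927734375, -224.05459594726562), 20.921480178833008)
8.2167 (array([ 0.4661, -0.2213,  0.2197]), 'yaw', np.float64(-7.56), 'zax', array([-0.,  0., -1.]))
(array([  0.169,   0.27 ,  -0.125, -34.226, -25.831]), array([0.515, 0.456, 0.307, 0.086, 0.015]))
```

View pics/s3.png

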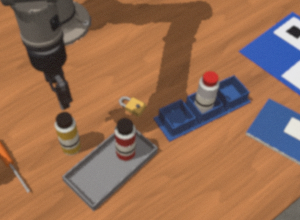

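The red can stands upright in the tray at (125,140) in the crop. The gripper is now over the yellow can at (67,130).

>>> send_rows --deltas '[{"dx": -1, "dy": -1, "dz": -30, "rx": 0, "ry": 0, "rz": 0}, {"dx": -1, "dy": -1.5, "dz": -65, "rx": 0, "ry": 0, "rz": 0}, {"dx": -1, "dy": -1.5, "dz": -95, "rx": 0, "ry": 0, "rz": 0}, {"dx": -1, "dy": -1.5, "dz": -115, "rx": 0, "ry": 0, "rz": 0}, {"dx": -1, "dy": -1.5, "dz": -125, "rx": 0, "ry": 0, "rz": 0}]'

```text
clock: 9.68
tcp_pos: [0.4626, -0.2232, 0.0924]
orientation: [-2.363, -2.065, 0.004]
contact_force: [0.8, 0.8, 0.1]
grip_width: 0.0847
gripper_force: 0.0
```

>>> send_rows --deltas '[{"dx": 0, "dy": 0, "dz": 0, "rx": 0, "ry": 0, "rz": 0}, {"dx": 0, "dy": 0, "dz": 0, "rx": 0, "ry": 0, "rz": 0}, {"dx": 0, "dy": 0, "dz": 0, "rx": 0, "ry": 0, "rz": 0}, {"dx": 0, "dy": 0, "dz": 0, "rx": 0, "ry": 0, "rz": 0}, {"dx": 0, "dy": 0, "dz": 0, "rx": 0, "ry": 0, "rz": 0}]' --jaw 40 --newtons 45

```text
clock: 10.1
tcp_pos: [0.4654, -0.2245, 0.0966]
orientation: [2.364, 2.066, 0.003]
contact_force: [-0.2, -0.1, 7.1]
grip_width: 0.0518
gripper_force: 47.7
```

>>> send_rows --deltas '[{"dx": 0, "dy": 0, "dz": 0, "rx": 0, "ry": 0, "rz": 0}, {"dx": 0, "dy": 0, "dz": 0, "rx": 0, "ry": 0, "rz": 0}, {"dx": 0, "dy": 0, "dz": 0, "rx": 0, "ry": 0, "rz": 0}]'

```text
clock: 10.35
tcp_pos: [0.4654, -0.2245, 0.0965]
orientation: [2.364, 2.066, 0.003]
contact_force: [-1.3, -0.3, 6.9]
grip_width: 0.0519
gripper_force: 47.7
```

>>> send_rows --deltas '[{"dx": 0, "dy": 0, "dz": 10, "rx": 0, "ry": 0, "rz": 0}, {"dx": 0, "dy": 0, "dz": 35, "rx": 0, "ry": 0, "rz": 0}, {"dx": 0, "dy": 0, "dz": 70, "rx": 0, "ry": 0, "rz": 0}, {"dx": 0, "dy": 0, "dz": 105, "rx": 0, "ry": 0, "rz": 0}, {"dx": 0, "dy": 0, "dz": 125, "rx": 0, "ry": 0, "rz": 0}]'

```text
clock: 10.77
tcp_pos: [0.4649, -0.2248, 0.2239]
orientation: [2.364, 2.064, 0.004]
contact_force: [1.3, 0.5, -3.3]
grip_width: 0.0517
gripper_force: 48.6
```

```bash
python3 - <<'E'
from h import *
from bench import r
feel(r,6);o=r.get_obs();print(o["clock"],pose(o),o["grip_width"],o["gripper_force"])
print(feel(r,20))
E
```

```text
11.0667 (array([ 0.463 , -0.2232,  0.2186]), 'yaw', np.float64(-7.67), 'zax', array([-0.003,  0.001, -1.   ])) 0.051843123122925765 48.55241775512695
(array([-1.9400e-01,  7.0000e-03, -3.0740e+00, -3.5281e+01, -2.6974e+01]), array([0.361, 0.517, 0.42 , 0.204, 0.072]))
```

```bash
python3 - <<'E'
from h import *
from bench import r
print(feel(r,35),pose(r.get_obs()))
E
```

```text
(array([ -0.04 ,  -0.066,  -2.999, -35.223, -26.999]), array([0.374, 0.567, 0.483, 0.001, 0.001])) (array([ 0.4641, -0.2239,  0.2199]), 'yaw', np.float64(-7.69), 'zax', array([-0., -0., -1.]))
```

The yellow can felt about 3.0 N (roughly 300 g), so it is spent too and goes in the other half of the tray.

>>> send_rows --deltas '[{"dx": 15, "dy": 0, "dz": 0, "rx": 0, "ry": 0, "rz": 0}, {"dx": 45, "dy": 1, "dz": 0, "rx": 0, "ry": 0, "rz": 0}, {"dx": 80, "dy": 2, "dz": 0, "rx": 0, "ry": 0, "rz": 0}, {"dx": 110, "dy": 3, "dz": 0, "rx": 0, "ry": 0, "rz": 0}, {"dx": 127, "dy": 3, "dz": 0, "rx": 0, "ry": 0, "rz": 0}]'

```text
clock: 14.23
tcp_pos: [0.5949, -0.2193, 0.2195]
orientation: [2.361, 2.071, 0.002]
contact_force: [1.1, 0.8, -3.1]
grip_width: 0.052
gripper_force: 48.5
```

>>> send_rows --deltas '[{"dx": 0, "dy": 0, "dz": 0, "rx": 0, "ry": 0, "rz": 0}, {"dx": 0, "dy": 0, "dz": 0, "rx": 0, "ry": 0, "rz": 0}, {"dx": 0, "dy": 0, "dz": -20, "rx": 0, "ry": 0, "rz": 0}, {"dx": 0, "dy": 0, "dz": -50, "rx": 0, "ry": 0, "rz": 0}, {"dx": 0, "dy": 0, "dz": -80, "rx": 0, "ry": 0, "rz": 0}]'

```text
clock: 14.65
tcp_pos: [0.5906, -0.2216, 0.1401]
orientation: [2.365, 2.065, 0.002]
contact_force: [0.3, 0.7, -3.6]
grip_width: 0.0519
gripper_force: 48.8
```

>>> send_rows --deltas '[{"dx": 0, "dy": 0, "dz": -18, "rx": 0, "ry": 0, "rz": 0}, {"dx": 0, "dy": 0, "dz": -30, "rx": 0, "ry": 0, "rz": 0}, {"dx": 0, "dy": 0, "dz": -36, "rx": 0, "ry": 0, "rz": 0}, {"dx": 0, "dy": 0, "dz": -41, "rx": 0, "ry": 0, "rz": 0}, {"dx": 0, "dy": 0, "dz": -41, "rx": 0, "ry": 0, "rz": 0}]'

```text
clock: 15.07
tcp_pos: [0.5914, -0.222, 0.1008]
orientation: [2.365, 2.065, 0.002]
contact_force: [-1.0, 0.2, -3.2]
grip_width: 0.0521
gripper_force: 48.6
```

>>> send_rows --deltas '[{"dx": 0, "dy": 0, "dz": 0, "rx": 0, "ry": 0, "rz": 0}, {"dx": 0, "dy": 0, "dz": 0, "rx": 0, "ry": 0, "rz": 0}, {"dx": 0, "dy": 0, "dz": 0, "rx": 0, "ry": 0, "rz": 0}]'

```text
clock: 15.32
tcp_pos: [0.5918, -0.2221, 0.1006]
orientation: [2.364, 2.065, 0.001]
contact_force: [-2.4, -0.9, 6.0]
grip_width: 0.0518
gripper_force: 49.5
```

Contact is felt, so I release and rise.

>>> send_rows --deltas '[{"dx": 0, "dy": 0, "dz": 0, "rx": 0, "ry": 0, "rz": 0}, {"dx": 0, "dy": 0, "dz": 0, "rx": 0, "ry": 0, "rz": 0}, {"dx": 0, "dy": 0, "dz": 0, "rx": 0, "ry": 0, "rz": 0}, {"dx": 0, "dy": 0, "dz": 0, "rx": 0, "ry": 0, "rz": 0}, {"dx": 0, "dy": 0, "dz": 5, "rx": 0, "ry": 0, "rz": 0}]' --jaw 85

```text
clock: 15.73
tcp_pos: [0.5907, -0.2204, 0.1032]
orientation: [-2.364, -2.067, 0.001]
contact_force: [-0.1, 1.0, -0.1]
grip_width: 0.085
gripper_force: 0.0
```

>>> send_rows --deltas '[{"dx": 0, "dy": 0, "dz": 20, "rx": 0, "ry": 0, "rz": 0}, {"dx": 0, "dy": 0, "dz": 50, "rx": 0, "ry": 0, "rz": 0}, {"dx": 0, "dy": 0, "dz": 80, "rx": 0, "ry": 0, "rz": 0}, {"dx": 0, "dy": 0, "dz": 110, "rx": 0, "ry": 0, "rz": 0}, {"dx": 0, "dy": 0, "dz": 120, "rx": 0, "ry": 0, "rz": 0}]'

```text
clock: 16.15
tcp_pos: [0.5931, -0.2222, 0.2289]
orientation: [2.362, 2.063, 0.006]
contact_force: [0.6, -0.5, 0.5]
grip_width: 0.0847
gripper_force: 0.0
```

>>> send_rows --deltas '[{"dx": -20, "dy": 0, "dz": 0, "rx": 0, "ry": 0, "rz": 0}, {"dx": -50, "dy": 0, "dz": 10, "rx": 0, "ry": 0, "rz": 0}, {"dx": -80, "dy": 0, "dz": 20, "rx": 0, "ry": 0, "rz": 0}, {"dx": -110, "dy": 0, "dz": 20, "rx": 0, "ry": 0, "rz": 0}, {"dx": -120, "dy": 0, "dz": 20, "rx": 0, "ry": 0, "rz": 0}]'

```text
clock: 16.57
tcp_pos: [0.467, -0.2217, 0.244]
orientation: [-2.367, -2.063, -0.0]
contact_force: [-1.0, 0.0, 0.2]
grip_width: 0.0851
gripper_force: 0.0
```

```bash
python3 - <<'E'
from h import *
from bench import r
feel(r,8);f=r.grab_frame("scene");cv2.imwrite("pics/s4.png",f["frame"][80:300,180:480]);capsin(f);print(feel(r,10),r.get_obs()["clock"])
E
```

```text
cap [304. 205.] 219 (array([ 574. , -112.3]), array([39.7, 40.2]), 34.1) ((573.6848754882812, -111.73477172851562), 21.02946662902832)
cap [271. 233.] 241 (array([ 591.9, -219.8]), array([40.1, 41.4]), 55.6) ((591.1153564453125, -220.4842987060547), 21.796493530273438)
cap [ 86. 290.] 655 (array([ 468.3, -610. ]), array([ 13.3, 208.9]), 19.8) ((468.91436767578125, -609.75732421875), 104.47721099853516)
cap [ 27. 332.] 243 (array([ 466.3, -745. ]), array([138.5,  33.2]), 9.5) ((468.69281005859375, -759.0620727539062), 69.29779815673828)
(array([ 1.0000e-01,  1.2000e-02, -9.8000e-02, -3.3264e+01, -2.6807e+01]), array([0.596, 0.359, 0.464, 0.067, 0.016])) 17.5167
```

View pics/s4.png

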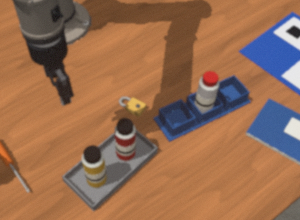

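Both cans stand upright in the tray, red at (125,140) and yellow at (95,165) in the crop. The gripper is clear, and the white can, padlock and screwdriver have not moved.

```bash
python3 -c "
from bench import r
print(r.hand_in())"
```

```text
the job is handed in; nothing more can be done
None
```

I felt both cans as spent (red about 160 g, yellow about 300 g), stood them upright in the grey waste tray and handed the job in; the hand-in returned no verdict.

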